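Flip the cutting leaf, pack its wide gap and hold the tile flush

ROBOT

A 6-joint arm with a two-finger parallel gripper is mounted at the origin on the work surface. World frame = base frame: x ahead of the robot, y to its left, z up, the work surface at z = 0. Lengths are in m, angles in rad, forces in N, time in s.
With the tool pointing down it reaches from about 0.35 to 0.925 m from the base axis. Payload 6.4 kg.
Tool frame: the origin (TCP) lies midway between the tips of the shut fingers; the grasp point (between the pads) lies 19 mm behind it; z points along the fingers, y is the line along which they close (so a half turn about z gives the same grasp; the last joint's range is limited). The gripper opens to 94 mm and grips with 3 to 60 N. Pads are 16 mm wide; open, the fingers measure 119 mm over their backs; the gripper's body (75 mm by 177 mm) begins 78 mm behind the grasp point.
Start: joints at [-1.495, 0.245, 1.558, -0, 1.339, -0.174], TCP at [0.161, -0.63, 0.175] pointing down, gripper open.
Joint ranges: [-3.13, 3.13], [-1.02, 2.26], [0.13, 2.54], [-0.95, 4.09], [0.21, 2.88], [-2.74, 2.74]. Speed limits (rad/s): [2.57, 2.57, 3.14, 3.14, 3.14, 3.14].

INTERFACE

Orientations are given as a rotation vector (axis times angle).
In Python, from plant import sensors, optics, ticket gives the robot as it stands.
- The arm moves only by the tool carry_out, never from a script. Its argument "increments" is a list of rows, each a list of 3 entries, a list of its own where there are three numbers: the shift along the tool's x, y, z in mm, then the turn, a rotation vector about the tool's x, y, z in rad, then the opening, from -1 (shut) to 1 (fully open). In form: [[[tx, ty, tz], [rx, ry, rz], hand], ...]. A call has exactly 10 rows; each row shifts and turns the commanded pose from where the row before left it, along the tool's axes as they then stand; what a row does not reach is not made up. A row lasts 1/8 s, in which the tool goes at most 62.5 mm and 10.7 degrees, less where a joint would pass 70% of its speed; a pose out of reach is approached as far as the arm can. A call is refused whole if a number of a shift passes 62.5 or a number of a turn 0.188, either way. A call with a gripper value outside its range is refused whole. The fingers move at their own pace and stop on an object; "squeeze" is the grip in N (left out, the last holds). Time passes only in rows, so rows that do not move let the fingers close, or fill a call up. It gives the time, the measured TCP pose, the force, the opening and the grip force at its end, in the units of the state.
- sensors.get_obs(): the state, without advancing time (a new reading comes with each control period).
- optics.snapshot(name): name is "scene" or "side" or "wrist"; returns the picture (400x640x3 uint8, red, green, blue); there is no depth.
- optics.camera_params(name): a dict with "fx", "fy", "cx", "cy" (pixels), "xyz" and "attitude" of the camera in the world. Camera axes: x right, y down, z forward; pixel columns grow to the right and rows downward; lengths in m; the calibration is good to about 2 mm. The wrist camera is an equidistant fisheye: a pixel r from the principal point sees the ray r / f radians off the axis. A picture is of the moment at which its call begins: read the wrist's pose just before it. camera_params takes no time and is no camera call; for the wrist camera it gives the pose at the moment of the call.
- ticket.sign_off(): hands the job in; it is judged then, once.
The state is a dict: "t": time; "joints": joint angles; "joint_velocities": joint speeds; "joint_efforts": joint torques, N m; "position": TCP position; "tcp_rot": TCP orientation; "force": force on the tool from outside, world axes, zero at the start; "ft_torque": the same for the moment, N m; "grip_width": opening from 0.0 (shut) to 1.0 (fully open); "grip_force": force on a finger pad.
Only numpy, scipy, OpenCV 4.12 (cv2) and the standard library are available. Lean on these libraries where they do the work, as an engineer would, in place of code of your own. Each camera call takes 0.05 s, during which the arm holds its last target. There are 200 camera calls.

TASK

At the cutting station, fold the hinged leaf over so that it lies fully closed with its white tile facing up, then slide the green spacer bar, upright, all the way down to the base plate in the side gap that is wide enough for it, about centred along the rail, and let go of it. Then press the white tile down until it is flush with the leaf's steel rim and finish while still holding it pressed there, so that I can lock the catches; leave the other kitchen things where they are.

Things in the scene. Friction and masses are not known exactly. Their poses are not given: they have to be found in the camera images.
- dock: Fixed aluminium base plate of the cutting station, 190 (x) x 250 (y) x 12 mm. Origin: centre of its underside, on the table; upper face 12 above. x points from hinge side to free side (away from the robot, within 15 degrees), z up. Two dark rails stand on it, centred at x 0, y +92 and -92 (which is where varies). A 12 wide bar lies at x -80, up to z 24.
- hinge_mid (a point): Middle of the leaf's hinge axis, which runs along the dock's y; 65 mm from the dock's centre towards the robot and 25 above the table. Axes as the dock.
- gap_left (a point): Gap between the closed leaf's side and the rail on the dock's +y side: point on its floor (the plate's upper face, 12 mm above the table), 71 from the dock's centre, at mid length. Axes as the dock. The gap runs 130 along x, open at ends and top; from y 60 of the dock it is 22 wide if the slim rail is on this side, else 12. There is no gap until the leaf is closed.
- gap_right (a point): The same on the dock's -y side, 71 mm from its centre. The gap runs from y -60 of the dock outwards, 22 wide if the slim rail is on this side, else 12.
- leaf (a joint): Angle (rad) of the hinged leaf: 0 closed, level between the rails; 1.57 upright; starts 1.7 to 1.95, leaning towards the robot; stop at 2.2. Hinge friction about 0.14 N m: stays put near upright, sinks shut by itself below about 0.8, rests at 0, does not spring back. About 3 N on the free edge turns it. Open, its blue underside faces away from the robot, the white tile faces the robot.
- leaf_edge (a point): Middle of the leaf's free edge, at half thickness, 130 mm from the hinge axis; x points on away from the hinge, z is the outward normal of the tile side. Leaf: shallow tray with steel rim, blue underneath, 120 wide (along the hinge), reaching 9 to either side of the plane of the hinge axis; closed, its rim is 34 above the table.
- tile (a joint): How far the white tile is pressed into the leaf's tray (m): 0 = 6 mm proud of the steel rim, 0.006 = fully down, flush. On springs: starts to move at about 3 N, fully down at about 10 N (then a hard stop), springs back when let go.
- tile_face (a point): Centre of the outer face of the white plastic tile (112 x 106 x 10 mm) in the leaf, 67 from the hinge axis; z is the face's outward normal, x points from hinge to free edge. Leaf closed and tile unpressed: faces up, 40 above the table.
- rail_slim: The slimmer dark steel side rail, 130 (along the dock's x) x 20 wide x 24 mm high, fixed on the base plate. Origin: centre of its underside, 12 above the table. The spacer fits between this rail and the closed leaf.
- rail_broad: The broader dark steel side rail, 130 x 40 wide x 24 mm high, fixed on the base plate. Origin: centre of its underside, 12 above the table. The gap beside it is too narrow for the spacer.
- spacer: Green plastic spacer bar standing upright on the table, 100 to 210 g: foot 100 (x) x 18 (y) x 30 mm high, and on its middle an upright grip tab 40 (x) x 18 (y), up to 72 above the underside. Origin: centre of its underside; z up. Same when turned half round.
- bowl: Bystander, loose: shiny steel mixing bowl, 170 across, 80 high. Not to be disturbed. Origin: centre of its underside.
- onion0: Bystander, loose: orange onion, 74 across, 72 high. Not to be disturbed. Origin: centre of its underside.
- onion1: Bystander, loose: orange onion, 74 across, 72 high. Not to be disturbed. Origin: centre of its underside.
- onion2: Bystander, loose: orange onion, 74 across, 72 high. Not to be disturbed. Origin: centre of its underside.
- soap: Bystander, loose: amber bottle with white cap, 60 across, 190 high. Not to be disturbed. Origin: centre of its underside.
- beaker: Bystander, loose: grey plastic beaker, 76 across, 100 high. Not to be disturbed. Origin: centre of its underside.
- spatula: Bystander, loose: lying spatula with red handle. Not to be disturbed. Origin: centre of its underside.

How it is judged:
On the way, in this order (a step that is already met when the one before it is completed fails the run):
1. the leaf lies closed, white tile up (value of joint leaf below 0.06 rad), for 0.2 s.
2. the spacer stands fully down in the wide gap, let go (z of spacer in the frame of dock between 0.008 and 0.017 m and x of spacer in the frame of dock between -0.025 and 0.025 m and (y of spacer in the frame of dock between 0.064 and 0.078 m or y of spacer in the frame of dock between -0.078 and -0.064 m) and horizontal distance between spacer and rail_slim below 0.04 m and angle between spacer's own z axis and vertical below 0.12 rad and angle between the x axis of spacer and the x axis of dock, either way round below 0.12 rad and value of joint leaf below 0.06 rad and contact force between the fingers and spacer below 0.3 N), for 0.2 s.
At the end, for the whole second after the job is handed in: Leaf closed (0.06 rad); fingers press it with over 4 N and keep the tile in by over 4.5 of 6 mm through the last second; spacer at rest, untouched, beside the slim rail: underside within 5 mm of the plate, within 25 mm of mid rail, upright and in line to 7 degrees (all of step 2 and value of joint tile above 0.0045 m and contact force between the fingers and dock above 4 N and linear speed of spacer below 0.03 m/s); the arm keeps its last pose, push and grip.
It fails at once if one of the other kitchen things is moved by more than 40 mm (distance of any of bowl, onion0, onion1, onion2, soap, beaker, spatula from where it was at the start of the episode above 0.04 m).
It also fails if it takes over 67 s, if anything falls off the work surface, if the arm or the gripper's body presses on something with over 40 N, if the wrist force passes 120 N, or if a joint passes its speed limit or range.

## Working session

There is one attempt and no reset: what is moved stays moved. The work goes in short steps, Python scripts to look and compute and a tool call to move; the robot and the scene stay as the last step left them, time stands still between calls to the robot, and variables do not carry over. Pictures are saved under pics/ and viewed, at most 10 in all, crops included, and the job is handed in when it is done.

Besides the shell and the picture viewer there is one more tool, called by a JSON object that holds its "fn" and its "kwargs", one argument or row to a line. carry_out: Moves the arm, as the interface text tells. Its arguments: {"type":"object","properties":{"increments":{"type":"array"},"squeeze":{"type":"number"}},"required":["increments"]}

```bash
mkdir -p pics
python3 - <<'E'
from plant import sensors, optics
import cv2,numpy as np
for n in ("scene","side"):
    cv2.imwrite(f"pics/{n}0.png",optics.snapshot(n)[:,:,::-1]); 
    p=optics.camera_params(n); print(n,p)
o=sensors.get_obs(); print(o['t'],o['position'],o['tcp_rot'],o['grip_width'])
E
```

```text
scene {'fx': 434.93434625123376, 'fy': 434.93434625123376, 'cx': 318.18056415713744, 'cy': 198.34115937864058, 'xyz': array([ 1.20462244, -0.71408949,  0.79521008]), 'attitude': array([-2.12517397, -0.79524387,  0.38344039])}
side {'fx': 389.56088570508723, 'fy': 389.56088570508723, 'cx': 319.9142496925798, 'cy': 199.25939059436115, 'xyz': array([ 0.49921   , -0.79697098,  1.03653903]), 'attitude': array([-2.44902852,  0.13133744, -0.05534716])}
0.1 [ 0.16063645 -0.62921337  0.17435916] [-3.11537003e+00 -3.91154085e-01 -6.44071720e-05] 1.0011574603582
```

View pics/scene0.png

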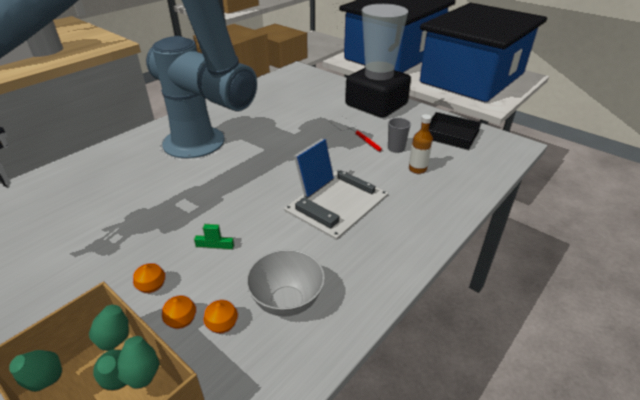

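View pics/side0.png

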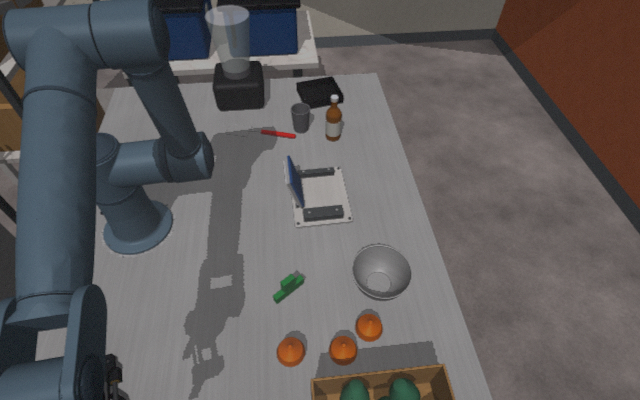

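The dock is at about (337,200) in the scene view, with the broad rail on the near (-y) side at (317,211) and the slim rail at (356,182). The green spacer is at (213,238). I'll zoom in to measure it.

```bash
cat > h.py <<'E'
import numpy as np, cv2
from scipy.spatial.transform import Rotation as R
from plant import optics
def cast(n,uv,z,p=None):
    p=p or optics.camera_params(n); uv=np.atleast_2d(uv).astype(float)
    d=np.c_[(uv[:,0]-p['cx'])/p['fx'],(uv[:,1]-p['cy'])/p['fy'],np.ones(len(uv))]
    if n=='wrist':
        a=d[:,:2]; r=np.linalg.norm(a,axis=1)[:,None]; d=np.c_[a/r*np.sin(r),np.cos(r)]
    d=R.from_rotvec(p['attitude']).apply(d); o=np.array(p['xyz'])
    return o+d*((z-o[2])/d[:,2])[:,None]
def proj(n,X,p=None):
    p=p or optics.camera_params(n); c=R.from_rotvec(p['attitude']).inv().apply(np.atleast_2d(X)-p['xyz'])
    return np.c_[c[:,0]/c[:,2]*p['fx']+p['cx'],c[:,1]/c[:,2]*p['fy']+p['cy']]
E
python3 - <<'E'
import cv2,numpy as np
from h import *
a=cv2.imread('pics/scene0.png');b=cv2.imread('pics/side0.png')
f=lambda i,x,y,w,h:cv2.resize(i[y:y+h,x:x+w],(w*5,h*5),interpolation=cv2.INTER_CUBIC)
cv2.imwrite('pics/crop.png',np.hstack([f(a,275,130,80+40,110),np.zeros((550,10,3),np.uint8)]))
c=np.hstack([cv2.resize(a[130:240,280:390],(440,440),interpolation=cv2.INTER_CUBIC),cv2.resize(b[145:235,275:360],(360,381),interpolation=cv2.INTER_CUBIC)[:381] if 0 else cv2.resize(b[145:235,275:365],(360,440),interpolation=cv2.INTER_CUBIC)])
cv2.imwrite('pics/crop.png',c)
for n,i in(('scene',a),('side',b)):
    h=cv2.cvtColor(i,cv2.COLOR_BGR2HSV)
    m=cv2.inRange(h,(50,120,40),(75,255,255)); m[320:]=0
    if n=='scene': m[:, :185]=0
    k,l,s,ce=cv2.connectedComponentsWithStats(m); 
    j=1+np.argmax(s[1:,4]); print(n,s[j],ce[j])
    pts=np.argwhere(l==j)[:,::-1]
    hull=cv2.convexHull(pts.astype(np.int32)); hull=cv2.approxPolyDP(hull,1.2,True)[:,0]; print(hull.tolist())
    for z in(0,.03,.072): print(z,cast(n,hull,z)[:,:2].round(3).tolist())
E
```

```text
scene [194 224  39  25 592] [212.87331081 238.24662162]
[[232, 247], [224, 248], [197, 246], [194, 239], [205, 224], [217, 225], [232, 238]]
0 [[0.511, -0.255], [0.499, -0.271], [0.44, -0.312], [0.413, -0.301], [0.387, -0.245], [0.415, -0.226], [0.486, -0.233]]
0.03 [[0.538, -0.272], [0.525, -0.287], [0.469, -0.327], [0.443, -0.317], [0.418, -0.263], [0.445, -0.245], [0.513, -0.251]]
0.072 [[0.574, -0.296], [0.563, -0.311], [0.51, -0.348], [0.485, -0.338], [0.461, -0.288], [0.486, -0.27], [0.551, -0.276]]
side [281 275  14  11  71] [286.97183099 280.15492958]
[[294, 278], [285, 285], [281, 284], [281, 282], [290, 275]]
0 [[0.489, -0.239], [0.462, -0.259], [0.45, -0.255], [0.451, -0.248], [0.478, -0.228]]
0.03 [[0.49, -0.256], [0.463, -0.275], [0.452, -0.271], [0.452, -0.264], [0.479, -0.245]]
0.072 [[0.49, -0.278], [0.464, -0.297], [0.454, -0.293], [0.454, -0.287], [0.48, -0.268]]
```

View pics/crop.png

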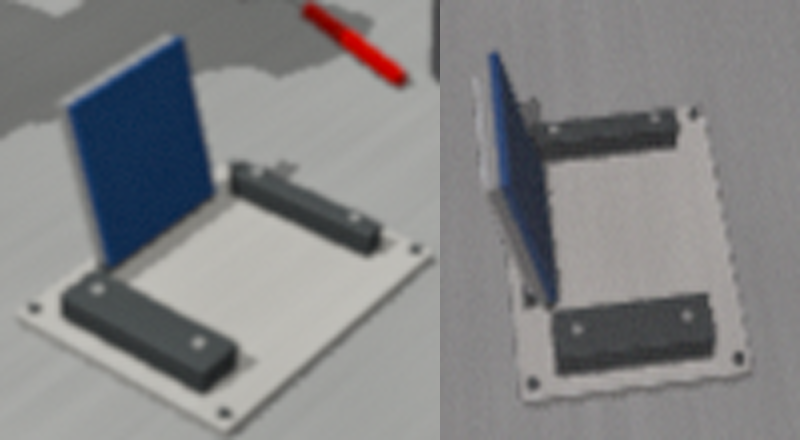

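The crop shows the plate corners clearly in both views: scene (284,209), (338,238), (388,194); side (297,228), (352,221), (341,167). The leaf is upright with its blue side away from the robot, and the slim rail is on +y.

Run:
```python
from h import *
s=np.array([[18,317],[232,432],[433,258]])
S=(s+.5)/4-.5+[280,130]
d=np.array([[527,404],[750,372],[705,107]])
D=np.c_[(d[:,0]-440+.5)/4-.5+275,(d[:,1]+.5)/4.889-.5+145]
for n,P in(('scene',S),('side',D)):
    X=cast(n,P,.012)[:,:2]; c=(X[0]+X[2])/2
    ax=X[1]-X[0]; ay=X[2]-X[1]
    print(n,X.round(3).tolist(),'c',c.round(4),np.linalg.norm(ax),np.linalg.norm(ay),'yaw',np.arctan2(ax[1],ax[0]),np.arctan2(-ay[0],ay[1]))
# leaf top corners -y / +y (underside outer edge)
for q in ([70,105],[183,38]):
    print('leaf edge px',(np.array(q)+.5)/4-.5+[280,130])
b=cv2.imread('pics/side0.png'); a=cv2.imread('pics/scene0.png')
for n,i in(('scene',a),('side',b)):
    B,G,Rr=[x.astype(int) for x in cv2.split(i)]
    m=((G>1.5*Rr)&(G>1.25*B)&(G>40)).astype(np.uint8); m[320:]=0
    if n=='scene': m[:,:185]=0
    k,l,st,ce=cv2.connectedComponentsWithStats(m); j=1+np.argmax(st[1:,4]); print(n,st[j],ce[j])
    x,y,w,h=st[j][:4]
    v=cv2.resize(i[y-5:y+h+5,x-5:x+w+5],None,fx=8,fy=8,interpolation=cv2.INTER_CUBIC); cv2.imwrite(f'pics/sp_{n}.png',v); print(v.shape,x-5,y-5)
u=cv2.imread('pics/sp_scene.png');v=cv2.imread('pics/sp_side.png');H=max(u.shape[0],v.shape[0])
pd=lambda i:cv2.copyMakeBorder(i,0,H-i.shape[0],0,0,cv2.BORDER_CONSTANT)
cv2.imwrite('pics/sp.png',np.hstack([pd(u),pd(v)]))
```

```text
scene [[0.515, -0.067], [0.703, -0.059], [0.698, 0.182]] c [0.6065 0.0577] 0.18732837201393948 0.2405993878977362 yaw 0.04241281493148756 0.020871801131645707
side [[0.509, -0.065], [0.692, -0.058], [0.691, 0.189]] c [0.6001 0.062 ] 0.18285043495247782 0.24788665538408264 yaw 0.03838940181829686 0.005096522319238532
leaf edge px [297.125 155.875]
leaf edge px [325.375 139.125]
scene [194 224  40  25 630] [212.77460317 238.08730159]
(280, 400, 3) 189 219
side [273 274  30  29 348] [287.54885057 286.26724138]
(312, 320, 3) 268 269
```

View pics/sp.png

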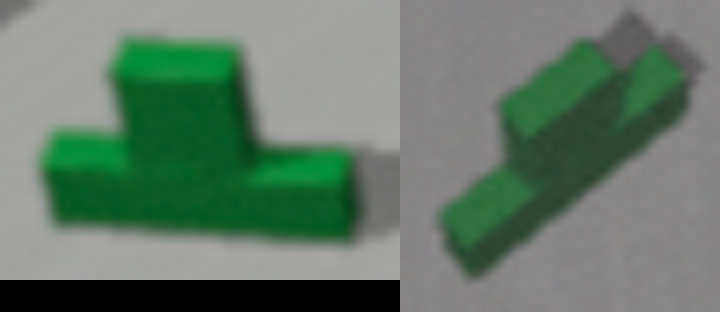

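The scene crop shows the spacer tab top with corners at about (118,82), (122,38), (243,45) and (235,82). The side crop has the tab top at (503,103), (587,40), (618,70) and (527,138).

Run:
```python
from h import *
A=np.array([[118,82],[122,38],[243,45],[235,82]]);B=np.array([[503,103],[587,40],[618,70],[527,138]])-[400,0]
for n,P,o in(('scene',A,[189,219]),('side',B,[268,269])):
    X=cast(n,(P+.5)/8-.5+o,.072)[:,:2]; c=X.mean(0); print(n,c.round(4),cv2.minAreaRect((X*1000).astype(np.float32)))
    F={'scene':[[52,225],[350,240]],'side':[[472-400,278],[686-400,112]]}[n]
    Y=cast(n,(np.array(F)+.5)/8-.5+o,0)[:,:2]; d=Y[1]-Y[0]; print('foot edge',Y.round(3).tolist(),np.hypot(*d),np.arctan2(d[1],d[0]),'mid',Y.mean(0))
# leaf top edge (blue-side corners): solve angle for guessed dock
c=np.array([.603,.060]); ps=.03
for th in (1.7,1.75,1.8,1.85,1.9,1.95):
    r=[]
    for y in(-.06,.06):
        xl=-.065+.13*np.cos(th)+.009*np.sin(th); z=.025+.13*np.sin(th)-.009*np.cos(th)
        x=c+np.array([[np.cos(ps),-np.sin(ps)],[np.sin(ps),np.cos(ps)]])@[xl,y]; r.append(proj('scene',[*x,z])[0].round(1))
    print(th,r)
from plant import sensors
o=sensors.get_obs(); print(R.from_rotvec(o['tcp_rot']).as_matrix().round(3))
```

```text
scene [ 0.479  -0.2831] ((478.00885009765625, -282.90972900390625), (38.896575927734375, 20.313060760498047), 41.06214904785156)
foot edge [[0.439, -0.317], [0.516, -0.258]] 0.09741461647396409 0.6466959719474404 mid [ 0.47758757 -0.28720182]
side [ 0.472  -0.2808] ((471.774658203125, -280.8550109863281), (39.35206985473633, 16.054231643676758), 34.57182312011719)
foot edge [[0.435, -0.314], [0.516, -0.257]] 0.09821335195755737 0.6114763982637772 mid [ 0.4754214  -0.28535561]
1.7 [array([302.9, 158.8]), array([330.5, 140.9])]
1.75 [array([301.1, 158.1]), array([328.7, 140.3])]
1.8 [array([299.3, 157.6]), array([326.9, 139.8])]
1.85 [array([297.5, 157.1]), array([325.2, 139.5])]
1.9 [array([295.7, 156.8]), array([323.4, 139.2])]
1.95 [array([294. , 156.6]), array([321.7, 139. ])]
[[ 0.969  0.247 -0.   ]
 [ 0.247 -0.969  0.002]
 [ 0.    -0.002 -1.   ]]
```

{"fn": "carry_out", "kwargs": {
  "increments": [
    [[0, 0, 0], [0, 0, 0.11], -1],
    [[0, 0, 0], [0, 0, 0.11], -1],
    [[40, -45, 0], [0, 0, 0], -1],
    [[40, -50, 0], [0, 0, 0], -1],
    [[40, -45, 0], [0, 0, 0], -1],
    [[35, -50, 0], [0, 0, 0], -1],
    [[35, -50, 0], [0, 0, 0], -1],
    [[30, -50, 0], [0, 0, 0], -1],
    [[20, -50, 0], [0, 0, 0], -1],
    [[10, -50, 0], [0, 0, 0], -1]
  ],
  "squeeze": 20
}}

```text
t: 1.35
position: [0.3984, -0.2318, 0.175]
tcp_rot: [-3.141, -0.048, 0.0]
force: [-0.2, 0.2, 0.2]
grip_width: 0.006
grip_force: 0.0
```

{"fn": "carry_out", "kwargs": {
  "increments": [
    [[5, -45, 0], [0, 0, 0], -1],
    [[5, -45, 0], [0, 0, 0], -1],
    [[5, -45, 0], [0, 0, 0], -1],
    [[5, -45, 0], [0, 0, 0], -1],
    [[5, -45, 0], [0, 0, 0], -1],
    [[5, -45, 0], [0, 0, 0], -1],
    [[5, -15, 15], [0, 0, 0], -1],
    [[3, 0, 25], [0, 0, 0], -1],
    [[0, 0, 30], [0, 0, 0], -1],
    [[0, 0, 0], [0, 0, 0], -1]
  ]
}}

```text
t: 2.6
position: [0.4252, 0.0526, 0.103]
tcp_rot: [-3.14, -0.047, 0.009]
force: [1.0, -0.2, -0.2]
grip_width: 0.003
grip_force: 0.0
```

{"fn": "carry_out", "kwargs": {
  "increments": [
    [[20, 0, 0], [0, 0, 0], -1],
    [[20, 0, 0], [0, 0, 0], -1],
    [[15, 0, 0], [0, 0, 0], -1],
    [[15, 0, 0], [0, 0, 0], -1],
    [[15, 0, 0], [0, 0, 0], -1],
    [[15, 0, 0], [0, 0, 0], -1],
    [[15, 0, 0], [0, 0, 0], -1],
    [[15, 0, 0], [0, 0, 0], -1],
    [[15, 0, 0], [0, 0, 0], -1],
    [[15, 0, 0], [0, 0, 0], -1]
  ]
}}

```text
t: 3.85
position: [0.5888, 0.0571, 0.1053]
tcp_rot: [-3.141, -0.047, -0.001]
force: [-0.2, 0.4, -0.6]
grip_width: 0.008
grip_force: 0.0
```

{"fn": "carry_out", "kwargs": {
  "increments": [
    [[10, 0, 0], [0, 0, 0], -1],
    [[10, 0, 0], [0, 0, 0], -1],
    [[10, 0, 0], [0, 0, 0], -1],
    [[10, 0, 5], [0, 0, 0], -1],
    [[10, 0, 5], [0, 0, 0], -1],
    [[5, 0, 8], [0, 0, 0], -1],
    [[0, 0, 8], [0, 0, 0], -1],
    [[0, 0, 8], [0, 0, 0], -1],
    [[0, 0, 8], [0, 0, 0], -1],
    [[0, 0, 0], [0, 0, 0], -1]
  ]
}}

```text
t: 5.1
position: [0.6416, 0.0587, 0.0624]
tcp_rot: [-3.141, -0.047, 0.003]
force: [-1.1, 0.1, 0.2]
grip_width: 0.001
grip_force: 0.0
```

{"fn": "carry_out", "kwargs": {
  "increments": [
    [[0, 0, -40], [0, 0, 0], 0],
    [[0, 0, -50], [0, 0, 0], 0],
    [[-20, 45, -20], [0, 0, 0], 0],
    [[-25, 45, 0], [0, 0, 0], 0],
    [[-25, 50, 0], [0, 0, 0], 0],
    [[-25, 50, 0], [0, 0, 0], 0],
    [[-25, 50, 0], [0, 0, 0], 0],
    [[-25, 50, 0], [0, 0, 0], 0],
    [[-33, 44, 0], [0, 0, 0], 0],
    [[0, 0, 0], [0, 0, 0], 0]
  ]
}}

```text
t: 6.35
position: [0.473, -0.2832, 0.1739]
tcp_rot: [3.14, 0.038, 0.001]
force: [0.7, 0.6, -0.3]
grip_width: 0.498
grip_force: 0.0
```

{"fn": "carry_out", "kwargs": {
  "increments": [
    [[0, 0, 0], [0, 0, -0.15], 0],
    [[0, 0, 0], [0, 0, -0.15], 0],
    [[0, 0, 0], [0, 0, -0.15], 0],
    [[0, 0, 0], [0, 0, -0.15], 0],
    [[0, 0, 0], [0, 0, 0], 0],
    [[0, 0, 0], [0, 0, 0], 0],
    [[0, 0, 0], [0, 0, 0], 0],
    [[0, 0, 0], [0, 0, 0], 0],
    [[0, 0, 0], [0, 0, 0], 0],
    [[0, 0, 0], [0, 0, 0], 0]
  ]
}}

```text
t: 7.6
position: [0.4744, -0.2806, 0.1734]
tcp_rot: [-2.987, -0.973, -0.0]
force: [0.1, -0.7, -0.2]
grip_width: 0.496
grip_force: 0.0
```

Run:
```python
from h import *
from plant import sensors
o=sensors.get_obs(); print(o['position'],o['tcp_rot'],o['grip_width'])
print(optics.camera_params('wrist'))
cv2.imwrite('pics/w1.png',optics.snapshot('wrist')[:,:,::-1])
cv2.imwrite('pics/s1.png',optics.snapshot('scene')[:,:,::-1])
a=cv2.imread('pics/w1.png');b=cv2.imread('pics/s1.png')
cv2.imwrite('pics/v1.png',np.vstack([cv2.resize(a,(480,300)),cv2.resize(b[130:255,275:475],(480,300))]))
```

```text
[ 0.4744454  -0.28056115  0.17335542] [-2.98723856e+00 -9.72578379e-01 -3.36053864e-05] 0.4962960564750511
{'fx': 309.70691628693146, 'fy': 309.70691628693146, 'cx': 317.03974756537013, 'cy': 196.5105267176993, 'xyz': array([ 0.53829527, -0.23476239,  0.38191806]), 'attitude': array([ 2.57676796, -1.31289116, -0.17973069])}
```

View pics/v1.png

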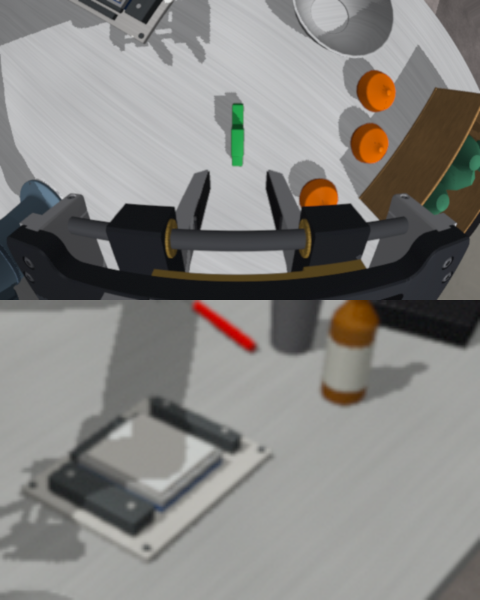

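The wrist view shows the green bar at about (316,180) full scale, nearly aligned with the tool. The scene crop shows the leaf flat and closed, tile up, with the spacer-sized gap on the far side. Next I'll refine the spacer pose with the wrist camera.

Run:
```python
from h import *
from plant import sensors
i=cv2.imread('pics/w1.png'); B,G,Rr=[x.astype(int) for x in cv2.split(i)]
m=((G>1.5*Rr)&(G>1.25*B)&(G>40)).astype(np.uint8); m[:,450:]=0
k,l,st,ce=cv2.connectedComponentsWithStats(m); j=1+np.argmax(st[1:,4]); print(st[j],ce[j])
x,y,w,h=st[j][:4]
o=sensors.get_obs(); T=R.from_rotvec(o['tcp_rot']); p=o['position']
P=optics.camera_params('wrist')
for r in range(y,y+h,4):
    c=np.where(l[r]==j)[0]; mid=(c[0]+c[-1])/2; 
    out=[T.inv().apply(cast('wrist',[mid,r],z,P)-p)[0,:2]*1000 for z in(0,.03,.072)]
    wd=[np.ptp(cast('wrist',[[c[0]-.5,r],[c[-1]+.5,r]],z,P)[:,:2],axis=0) for z in(.03,.072)]
    print(r,c[0],c[-1],int(G[r,int(mid)]),np.round(out,1).tolist(),np.round([np.hypot(*q)*1000 for q in wd],1))
```

```text
[ 308  138   17   84 1276] [316.22021944 179.81112853]
138 312 321 80 [[46.1, 0.2], [48.7, 0.2], [52.3, 0.2]] [11.3 10. ]
142 309 324 159 [[41.2, 0.2], [44.1, 0.2], [48.2, 0.2]] [18.2 16. ]
146 310 324 161 [[36.2, 0.8], [39.5, 0.8], [44.2, 0.7]] [17.1 15. ]
150 310 323 161 [[31.2, 0.1], [34.9, 0.2], [40.1, 0.2]] [16.  14.1]
154 310 323 142 [[26.2, 0.1], [30.3, 0.2], [36.0, 0.2]] [16.  14.1]
158 310 323 108 [[21.1, 0.1], [25.6, 0.2], [32.0, 0.2]] [16.  14.1]
162 310 323 108 [[16.1, 0.1], [21.0, 0.2], [27.9, 0.2]] [16.1 14.2]
166 310 323 68 [[11.0, 0.1], [16.3, 0.2], [23.7, 0.2]] [16.1 14.2]
170 309 323 64 [[5.9, -0.5], [11.6, -0.4], [19.6, -0.3]] [17.3 15.3]
174 308 324 156 [[0.8, -0.5], [6.9, -0.4], [15.4, -0.3]] [19.7 17.4]
178 308 324 160 [[-4.4, -0.5], [2.1, -0.4], [11.3, -0.3]] [19.8 17.4]
182 308 324 160 [[-9.6, -0.5], [-2.6, -0.5], [7.1, -0.3]] [19.8 17.5]
186 308 324 161 [[-14.8, -0.6], [-7.4, -0.5], [2.8, -0.3]] [19.9 17.5]
190 308 324 161 [[-20.0, -0.6], [-12.3, -0.5], [-1.4, -0.4]] [20.  17.6]
194 308 324 162 [[-25.3, -0.6], [-17.1, -0.5], [-5.7, -0.4]] [20.  17.6]
198 308 324 164 [[-30.6, -0.6], [-22.0, -0.5], [-10.0, -0.4]] [20.1 17.7]
202 308 324 165 [[-36.0, -0.6], [-27.0, -0.5], [-14.4, -0.4]] [20.2 17.8]
206 308 324 167 [[-41.4, -0.6], [-31.9, -0.5], [-18.7, -0.4]] [20.2 17.8]
210 309 323 164 [[-46.8, -0.6], [-37.0, -0.5], [-23.2, -0.4]] [17.9 15.8]
214 310 323 164 [[-52.3, 0.0], [-42.0, 0.1], [-27.6, 0.1]] [16.8 14.8]
218 310 322 164 [[-57.8, -0.6], [-47.1, -0.5], [-32.1, -0.4]] [15.7 13.8]
```

{"fn": "carry_out", "kwargs": {
  "increments": [
    [[-2, 0, 20], [0, 0, 0], 0],
    [[0, 0, 30], [0, 0, 0], 0],
    [[0, 0, 30], [0, 0, 0], 0],
    [[0, 0, 30], [0, 0, 0], 0],
    [[0, 0, 20], [0, 0, 0], 0],
    [[0, 0, 5], [0, 0, 0], 0],
    [[0, 0, 0], [0, 0, 0], -1],
    [[0, 0, 0], [0, 0, 0], -1],
    [[0, 0, 0], [0, 0, 0], -1],
    [[0, 0, 0], [0, 0, 0], -1]
  ],
  "squeeze": 30
}}

```text
t: 8.95
position: [0.4733, -0.2821, 0.0392]
tcp_rot: [2.986, 0.973, 0.001]
force: [-0.3, -0.5, 2.4]
grip_width: 0.183
grip_force: 30.0
```

{"fn": "carry_out", "kwargs": {
  "increments": [
    [[0, 0, 0], [0, 0, 0], -1],
    [[0, 0, 0], [0, 0, 0], -1],
    [[0, 0, -20], [0, 0, 0], -1],
    [[0, 0, -30], [0, 0, 0], -1],
    [[0, 0, -30], [0, 0, 0], -1],
    [[0, 0, -30], [0, 0, 0], -1],
    [[0, 0, 0], [0, 0, 0.15], -1],
    [[0, 0, 0], [0, 0, 0.15], -1],
    [[0, 0, 0], [0, 0, 0.15], -1],
    [[0, 0, 0], [0, 0, 0.15], -1]
  ]
}}

```text
t: 10.2
position: [0.4722, -0.2811, 0.1471]
tcp_rot: [-3.14, -0.039, 0.002]
force: [0.1, -1.3, -1.5]
grip_width: 0.181
grip_force: 30.0
```

{"fn": "carry_out", "kwargs": {
  "increments": [
    [[10, -30, 0], [0, 0, 0], -1],
    [[15, -50, 0], [0, 0, 0], -1],
    [[15, -50, 0], [0, 0, 0], -1],
    [[15, -50, 0], [0, 0, 0], -1],
    [[15, -50, 0], [0, 0, 0], -1],
    [[15, -50, 0], [0, 0, 0], -1],
    [[15, -50, 0], [0, 0, 0], -1],
    [[15, -50, 0], [0, 0, 0], -1],
    [[20, -29, 0], [0, 0, 0], -1],
    [[0, 0, 0], [0, 0, 0], -1]
  ]
}}

```text
t: 11.45
position: [0.5953, 0.1329, 0.147]
tcp_rot: [-3.141, -0.052, 0.003]
force: [-0.7, -0.4, -2.0]
grip_width: 0.182
grip_force: 30.0
```

Run:
```python
from h import *
from plant import sensors
o=sensors.get_obs(); print(o['position'],o['tcp_rot'],o['grip_width'])
P=optics.camera_params('wrist'); print(P['xyz'],P['attitude'])
a=optics.snapshot('wrist')[:,:,::-1]
cv2.imwrite('pics/w2.png',a)
cv2.imwrite('pics/w2c.png',cv2.resize(a[40:260,180:470],None,fx=2.7,fy=2.7,interpolation=cv2.INTER_CUBIC))
```

```text
[0.59529861 0.13292175 0.14703762] [-3.14114668e+00 -5.17728693e-02  2.88796897e-03] 0.1820020189047087
[0.67456414 0.13498467 0.35544567] [ 2.10466606 -2.03891987 -0.28142227]
```

View pics/w2c.png

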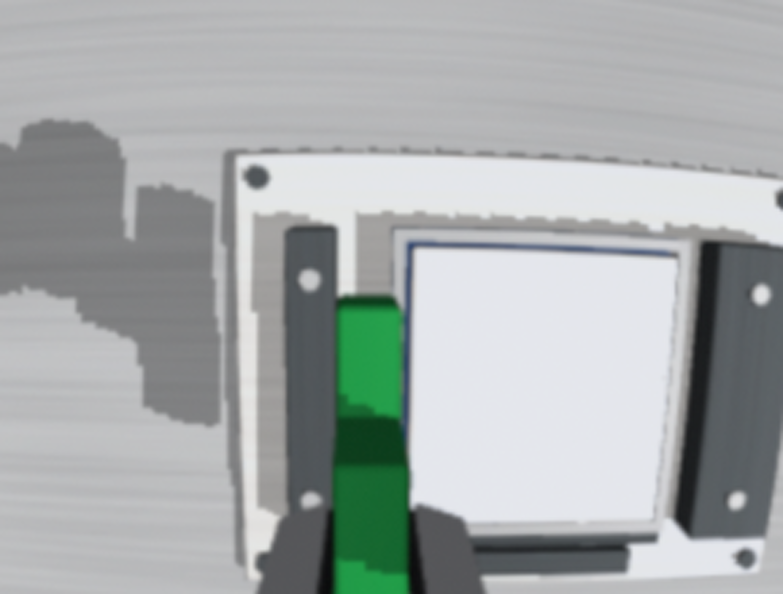

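The crop shows the slim rail inner edge at crop x≈336, the leaf rim's left far corner at (395,230), and the rail's far end at y≈228. The held spacer covers the gap. I'll cast these points into the tool frame.

Run:
```python
from h import *
from plant import sensors
o=sensors.get_obs(); T=R.from_rotvec(o['tcp_rot']); p=o['position']; P=optics.camera_params('wrist')
def f(name,q,z):
    X=cast('wrist',(np.array(q)+.5)/2.7-.5+[180,40],z,P); t=T.inv().apply(X-p)*1000
    print(name,t[:,:2].round(1).tolist())
f('rail top out/in far, in mid',[[287,228],[336,228],[336,290],[287,450]],.036)
f('leaf rim farL farR nearR',[[395,230],[692,242],[657,530]],.034)
f('plate far+y, near+y, ',[[237,153],[250,578]],.012)
f('slim bolts',[[310,280],[310,500]],.0365)
f('broad bolts',[[762,294],[737,500]],.0365)
f('broad inner top far/near',[[719,243],[690,537]],.036)
f('foot top far L R',[[338,305],[398,305],[403,415],[336,415]],.138)
f('foot far bottom',[[340,296],[395,296]],.108)
```

```text
rail top out/in far, in mid [[66.6, -31.1], [66.4, -12.5], [42.5, -12.6], [-21.7, -33.0]]
leaf rim farL farR nearR [[65.5, 10.0], [64.3, 129.7], [-59.5, 125.0]]
plate far+y, near+y,  [[97.2, -53.7], [-91.0, -54.9]]
slim bolts [[46.5, -22.5], [-43.0, -24.2]]
broad bolts [[44.8, 162.1], [-45.5, 160.8]]
broad inner top far/near [[64.7, 140.9], [-62.5, 140.5]]
foot top far L R [[50.2, -7.9], [50.2, 7.8], [20.3, 9.3], [20.3, -8.8]]
foot far bottom [[48.9, -8.5], [48.9, 7.9]]
```

{"fn": "carry_out", "kwargs": {
  "increments": [
    [[1.5, -2, 10], [0, 0, 0.013], -1],
    [[0, 0, 20], [0, 0, 0], -1],
    [[0, 0, 20], [0, 0, 0], -1],
    [[0, 0, 8], [0, 0, 0], -1],
    [[0, 0, 0], [0, 0, 0], -1],
    [[0, 0, 0], [0, 0, 0], -1],
    [[0, 0, 0], [0, 0, 0], -1],
    [[0, 0, 0], [0, 0, 0], -1],
    [[0, 0, 0], [0, 0, 0], -1],
    [[0, 0, 0], [0, 0, 0], -1]
  ]
}}

```text
t: 12.75
position: [0.5971, 0.1332, 0.0904]
tcp_rot: [-3.141, -0.026, -0.0]
force: [0.1, 0.1, -2.2]
grip_width: 0.184
grip_force: 30.0
```

Run:
```python
from h import *
from plant import sensors
o=sensors.get_obs(); print(o['position'].tolist(),o['tcp_rot'],o['force'])
a=optics.snapshot('wrist')[:,:,::-1]
cv2.imwrite('pics/w3.png',a)
cv2.imwrite('pics/w3c.png',cv2.resize(a[60:260,220:420],None,fx=3,fy=3,interpolation=cv2.INTER_CUBIC))
```

```text
[0.5970740907647555, 0.13321225164138484, 0.09044107638975851] [-3.14144705e+00 -2.64414329e-02 -1.92600554e-04] [ 0.12094913  0.10874433 -2.19850917]
```

View pics/w3c.png

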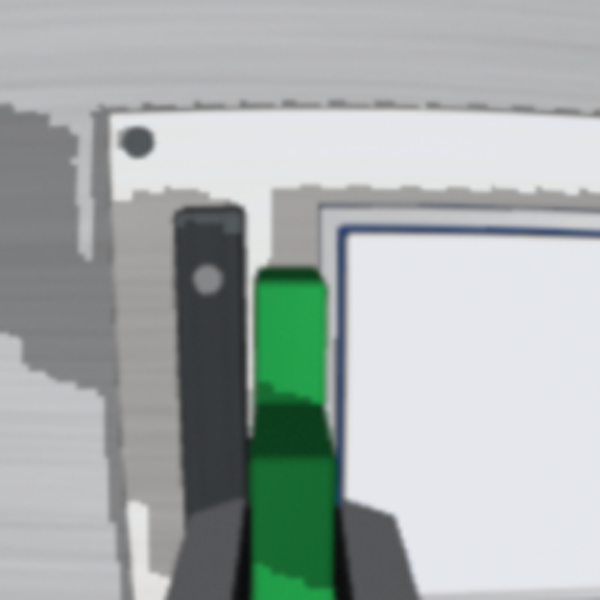

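The foot now shows between the rail edge (crop x≈245) and the leaf rim (x≈320–335). I'll check it in the tool frame.

Run:
```python
from h import *
from plant import sensors
o=sensors.get_obs(); T=R.from_rotvec(o['tcp_rot']); p=o['position']; P=optics.camera_params('wrist')
def f(name,q,z):
    X=cast('wrist',(np.array(q)+.5)/3-.5+[220,60],z,P); t=T.inv().apply(X-p)*1000
    print(name,t[:,:2].round(1).tolist())
f('rail in far, mid',[[244,212],[248,415]],.036)
f('rail out far,near',[[174,215],[185,515]],.036)
f('leaf rim farL,mid',[[320,207],[332,400]],.034)
f('plate corner, lower',[[110,113],[133,590]],.012)
f('foot top far',[[258,283],[325,283]],.0814)
f('foot top mid',[[255,385],[325,385]],.0814)
f('tab top',[[249,458],[334,458]],.1234)
```

```text
rail in far, mid [[63.3, -12.8], [3.9, -12.4]]
rail out far,near [[62.8, -32.7], [-27.9, -32.2]]
leaf rim farL,mid [[64.6, 8.6], [7.9, 12.4]]
plate corner, lower [[93.7, -55.3], [-66.1, -54.7]]
foot top far [[49.2, -7.4], [49.2, 8.4]]
foot top mid [[24.4, -8.3], [24.4, 8.6]]
tab top [[19.9, -8.0], [19.9, 8.9]]
```

{"fn": "carry_out", "kwargs": {
  "increments": [
    [[0, -2, 0], [0, 0, -0.005], -1],
    [[0, 0, 3], [0, 0, 0], -1],
    [[0, 0, 3], [0, 0, 0], -1],
    [[0, 0, 3], [0, 0, 0], -1],
    [[0, 0, 3], [0, 0, 0], -1],
    [[0, 0, 3], [0, 0, 0], -1],
    [[0, 0, 0], [0, 0, 0], -1],
    [[0, 0, 0], [0, 0, 0], -1],
    [[0, 0, 0], [0, 0, 0], -1],
    [[0, 0, 0], [0, 0, 0], -1]
  ]
}}

```text
t: 14.05
position: [0.5971, 0.1352, 0.0755]
tcp_rot: [-3.141, -0.034, -0.0]
force: [0.1, -0.1, -2.2]
grip_width: 0.18
grip_force: 30.0
```

{"fn": "carry_out", "kwargs": {
  "increments": [
    [[0, 0, 2], [0, 0, 0], -1],
    [[0, 0, 2], [0, 0, 0], -1],
    [[0, 0, 2], [0, 0, 0], -1],
    [[0, 0, 2], [0, 0, 0], -1],
    [[0, 0, 0], [0, 0, 0], -1],
    [[0, 0, 0], [0, 0, 0], -1],
    [[0, 0, 0], [0, 0, 0], -1],
    [[0, 0, 0], [0, 0, 0], -1],
    [[0, 0, 0], [0, 0, 0], -1],
    [[0, 0, 0], [0, 0, 0], -1]
  ]
}}

```text
t: 15.3
position: [0.597, 0.1352, 0.0674]
tcp_rot: [-3.141, -0.034, -0.0]
force: [-0.5, 0.4, -1.9]
grip_width: 0.181
grip_force: 30.0
```

Clean entry. Continuing down to the plate.

{"fn": "carry_out", "kwargs": {
  "increments": [
    [[0, 0, 2], [0, 0, 0], -1],
    [[0, 0, 2], [0, 0, 0], -1],
    [[0, 0, 2], [0, 0, 0], -1],
    [[0, 0, 2], [0, 0, 0], -1],
    [[0, 0, 2], [0, 0, 0], -1],
    [[0, 0, 2], [0, 0, 0], -1],
    [[0, 0, 2], [0, 0, 0], -1],
    [[0, 0, 2], [0, 0, 0], -1],
    [[0, 0, 0], [0, 0, 0], -1],
    [[0, 0, 0], [0, 0, 0], -1]
  ]
}}

```text
t: 16.55
position: [0.597, 0.1352, 0.0513]
tcp_rot: [3.141, 0.034, -0.0]
force: [0.2, 0.5, -2.0]
grip_width: 0.179
grip_force: 30.0
```

{"fn": "carry_out", "kwargs": {
  "increments": [
    [[0, 0, 0.7], [0, 0, 0], -1],
    [[0, 0, 0], [0, 0, 0], -1],
    [[0, 0, 0], [0, 0, 0], -0.2],
    [[0, 0, 0], [0, 0, 0], -0.2],
    [[0, 0, 0], [0, 0, 0], -0.2],
    [[0, 0, 0], [0, 0, 0], -0.2],
    [[0, 0, -10], [0, 0, 0], -0.2],
    [[0, 0, -20], [0, 0, 0], -0.2],
    [[0, 0, -30], [0, 0, 0], -0.2],
    [[0, 0, -20], [0, 0, 0], -0.2]
  ]
}}

```text
t: 17.8
position: [0.5982, 0.1352, 0.1339]
tcp_rot: [-3.141, -0.034, -0.006]
force: [0.8, 0.9, -0.4]
grip_width: 0.399
grip_force: 0.0
```

Run:
```python
from h import *
from plant import sensors
o=sensors.get_obs(); T=R.from_rotvec(o['tcp_rot']); p=o['position'];P=optics.camera_params('wrist'); print(p.tolist(),o['tcp_rot'],o['force'])
a=optics.snapshot('wrist')[:,:,::-1]
cv2.imwrite('pics/w4.png',a)
cv2.imwrite('pics/w4c.png',cv2.resize(a[60:260,220:420],None,fx=3,fy=3,interpolation=cv2.INTER_CUBIC))
```

```text
[0.5982393590439763, 0.1352474497727542, 0.13392949883343863] [-3.14132501 -0.03430702 -0.00582387] [ 0.8253327   0.89452952 -0.44806335]
```

View pics/w4c.png

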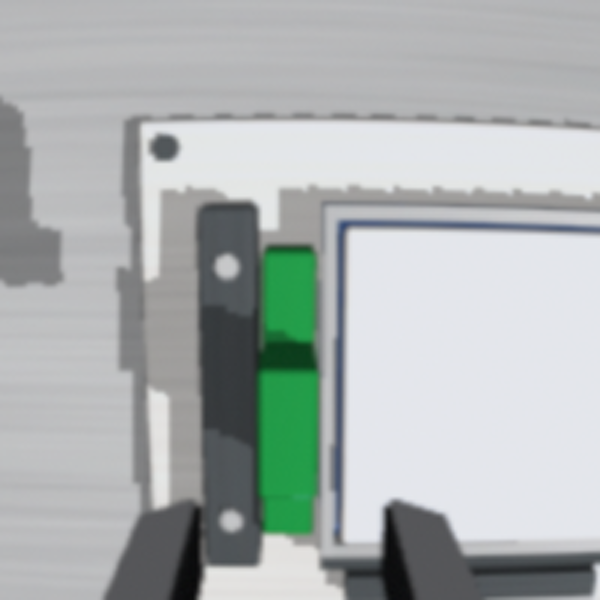

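The spacer sits down in the gap, in line and centred along the rail. I'll move over the tile, close the fingers and press.

{"fn": "carry_out", "kwargs": {
  "increments": [
    [[0, 20, 0], [0, 0, 0], -0.2],
    [[0, 30, 0], [0, 0, 0], -1],
    [[2, 21, 0], [0, 0, 0], -1],
    [[0, 0, 20], [0, 0, 0], -1],
    [[0, 0, 30], [0, 0, 0], -1],
    [[0, 0, 25], [0, 0, 0], -1],
    [[0, 0, 10], [0, 0, 0], -1],
    [[0, 0, 0], [0, 0, 0], -1],
    [[0, 0, 0], [0, 0, 0], -1],
    [[0, 0, 0], [0, 0, 0], -1]
  ]
}}

```text
t: 19.1
position: [0.6015, 0.0642, 0.0468]
tcp_rot: [3.141, 0.034, 0.003]
force: [-0.4, -0.2, 0.9]
grip_width: 0.005
grip_force: 0.0
```

{"fn": "carry_out", "kwargs": {
  "increments": [
    [[0, 0, 2], [0, 0, 0], -1],
    [[0, 0, 2], [0, 0, 0], -1],
    [[0, 0, 2], [0, 0, 0], -1],
    [[0, 0, 2], [0, 0, 0], -1],
    [[0, 0, 2], [0, 0, 0], -1],
    [[0, 0, 2], [0, 0, 0], -1],
    [[0, 0, 0], [0, 0, 0], -1],
    [[0, 0, 0], [0, 0, 0], -1],
    [[0, 0, 0], [0, 0, 0], -1],
    [[0, 0, 0], [0, 0, 0], -1]
  ]
}}

```text
t: 20.35
position: [0.6006, 0.0642, 0.0337]
tcp_rot: [-3.141, -0.034, -0.0]
force: [-0.3, 0.0, -0.7]
grip_width: 0.008
grip_force: 0.0
```

{"fn": "carry_out", "kwargs": {
  "increments": [
    [[0, 0, 1], [0, 0, 0], -1],
    [[0, 0, 0], [0, 0, 0], -1],
    [[0, 0, 0], [0, 0, 0], -1],
    [[0, 0, 0], [0, 0, 0], -1],
    [[0, 0, 0], [0, 0, 0], -1],
    [[0, 0, 0], [0, 0, 0], -1],
    [[0, 0, 0], [0, 0, 0], -1],
    [[0, 0, 0], [0, 0, 0], -1],
    [[0, 0, 0], [0, 0, 0], -1],
    [[0, 0, 0], [0, 0, 0], -1]
  ]
}}

```text
t: 21.6
position: [0.6005, 0.0642, 0.0326]
tcp_rot: [3.141, 0.034, -0.0]
force: [0.9, -0.7, -0.2]
grip_width: 0.006
grip_force: 0.0
```

Run:
```python
from h import *
from plant import sensors
o=sensors.get_obs(); print(o['position'].tolist(),o['force'],o['ft_torque'],o['joint_efforts'])
a=optics.snapshot('wrist')[:,:,::-1];b=optics.snapshot('scene')[:,:,::-1]
cv2.imwrite('pics/w5.png',a);cv2.imwrite('pics/s5.png',b)
cv2.imwrite('pics/v5.png',np.hstack([cv2.resize(a[60:260,220:420],(400,400)),cv2.resize(b[130:250,275:395],(400,400),interpolation=cv2.INTER_CUBIC)]))
```

```text
[0.6005211302041129, 0.06423876578659506, 0.0326409785039448] [ 0.9062593  -0.66590696 -0.21552777] [-0.01145412 -0.02955155 -0.06233609] [-2.45683026e-05 -3.99280357e+01 -2.74241728e+01  2.05976714e-02
 -7.21437111e-02 -1.05440520e-05]
```

View pics/v5.png

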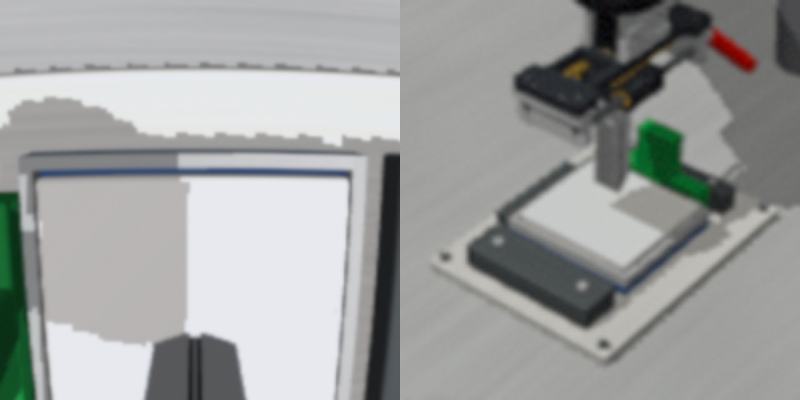

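Right crop: the closed fingers seem to hover over or just touch the tile near (615,188), while the spacer stands in the far gap. The reported height of 0.0326 with no force is odd, so I'll check it by projection.

Run:
```python
from h import *
o=[275,130]; s=120/400
def px(c): return (np.array(c)+.5)*s-.5+o-np.array([0,0])
tip=px([615-400,189]); print('tip px',tip)
for z in(.0326,.04,.045,.05): print(z,proj('scene',[.6005,.0642,z]))
A=px([[639-400,122],[681-400,137]]); print('tab top nearedge px',A, 'cast .084',cast('scene',A,.084)[:,:2],'cast .092',cast('scene',A,.092)[:,:2])
for z in(.034,.04): print('tile far corner(-y,+x)',z,cast('scene',px([[625-400,278],[708-400,210]]),z)[:,:2])
# side camera
b=optics.snapshot('side')[:,:,::-1]; cv2.imwrite('pics/d5.png',b)
B,G,Rr=[x.astype(int) for x in cv2.split(b)]
m=((G>1.5*Rr)&(G>1.25*B)&(G>40)); m[260:]=0
ys,xs=np.where(m); print('side green',xs.min(),xs.max(),ys.min(),ys.max(),len(xs))
g=cv2.imread('pics/s5.png'); B,G,Rr=[x.astype(int) for x in cv2.split(g)]
m=((G>1.5*Rr)&(G>1.25*B)&(G>40)); m[220:]=0; m[:,:300]=0
ys,xs=np.where(m); print('scene green',xs.min(),xs.max(),ys.min(),ys.max())
for z0 in(.012,.02):
    Y=.035/2
    R2=lambda x,y:[.5982+x*.9998-y*.022,.1352+x*.022+y*.9998]
    pts=[[*R2(x,y),z0+z] for x in(-.02,.02) for y in(-.009,.009) for z in(.072,)]+[[*R2(x,y),z0+z] for x in(-.05,.05) for y in(-.009,.009) for z in(0,.03)]
    q=proj('scene',pts); print(z0,q.min(0),q.max(0))
```

```text
tip px [339.15 186.35]
0.0326 [[337.10104672 193.79962657]]
0.04 [[337.17339474 191.74831739]]
0.045 [[337.22258282 190.3536703 ]]
0.05 [[337.27201844 188.95200473]]
tab top nearedge px [[346.35 166.25]
 [358.95 170.75]] cast .084 [[0.57914549 0.13085542]
 [0.62047961 0.13653409]] cast .092 [[0.58618112 0.12135111]
 [0.6270503  0.1269659 ]]
tile far corner(-y,+x) 0.034 [[0.66544594 0.00574499]
 [0.66294118 0.12335508]]
tile far corner(-y,+x) 0.04 [[6.69695828e-01 7.11199777e-05]
 [6.67210809e-01 1.16754190e-01]]
side green 303 312 170 177 49
scene green 344 367 166 191
0.012 [336.22642267 164.23225611] [367.5185062  195.99468502]
0.02 [336.29685965 161.9448089 ] [367.71580082 193.82976279]
```

{"fn": "carry_out", "kwargs": {
  "increments": [
    [[0, 0, 1], [0, 0, 0], -1],
    [[0, 0, 1], [0, 0, 0], -1],
    [[0, 0, 1], [0, 0, 0], -1],
    [[0, 0, 0], [0, 0, 0], -1],
    [[0, 0, 0], [0, 0, 0], -1],
    [[0, 0, 0], [0, 0, 0], -1],
    [[0, 0, 0], [0, 0, 0], -1],
    [[0, 0, 0], [0, 0, 0], -1],
    [[0, 0, 0], [0, 0, 0], -1],
    [[0, 0, 0], [0, 0, 0], -1]
  ]
}}

```text
t: 23.0
position: [0.6006, 0.0642, 0.0297]
tcp_rot: [-3.141, -0.034, -0.0]
force: [-0.1, 0.3, 0.1]
grip_width: 0.003
grip_force: 0.0
```

{"fn": "carry_out", "kwargs": {
  "increments": [
    [[0, 0, 1], [0, 0, 0], -1],
    [[0, 0, 1], [0, 0, 0], -1],
    [[0, 0, 1], [0, 0, 0], -1],
    [[0, 0, 0], [0, 0, 0], -1],
    [[0, 0, 0], [0, 0, 0], -1],
    [[0, 0, 0], [0, 0, 0], -1],
    [[0, 0, 0], [0, 0, 0], -1],
    [[0, 0, 0], [0, 0, 0], -1],
    [[0, 0, 0], [0, 0, 0], -1],
    [[0, 0, 0], [0, 0, 0], -1]
  ]
}}

```text
t: 24.25
position: [0.6006, 0.0642, 0.0267]
tcp_rot: [-3.141, -0.034, -0.0]
force: [-0.1, 0.2, 0.5]
grip_width: 0.007
grip_force: 0.0
```

{"fn": "carry_out", "kwargs": {
  "increments": [
    [[0, 0, 1], [0, 0, 0], -1],
    [[0, 0, 1], [0, 0, 0], -1],
    [[0, 0, 1], [0, 0, 0], -1],
    [[0, 0, 0], [0, 0, 0], -1],
    [[0, 0, 0], [0, 0, 0], -1],
    [[0, 0, 0], [0, 0, 0], -1],
    [[0, 0, 0], [0, 0, 0], -1],
    [[0, 0, 0], [0, 0, 0], -1],
    [[0, 0, 0], [0, 0, 0], -1],
    [[0, 0, 0], [0, 0, 0], -1]
  ]
}}

```text
t: 25.5
position: [0.6005, 0.0642, 0.0237]
tcp_rot: [3.141, 0.034, -0.0]
force: [0.4, -0.2, 0.2]
grip_width: 0.003
grip_force: 0.0
```

Run:
```python
from h import *
from plant import sensors
o=sensors.get_obs(); print(o['position'].tolist(),o['force'],o['joint_efforts'],o['joints'])
b=optics.snapshot('scene')[:,:,::-1];d=optics.snapshot('side')[:,:,::-1]
cv2.imwrite('pics/s6.png',b)
cv2.imwrite('pics/v6.png',np.hstack([cv2.resize(b[140:230,290:380],(500,500),interpolation=cv2.INTER_CUBIC),cv2.resize(d[150:240,280:334],(300,500),interpolation=cv2.INTER_CUBIC)]))
```

```text
[0.6005365834580411, 0.0642259275443118, 0.023657467966257062] [ 0.38866379 -0.19957226  0.15146042] [ 1.35153932e-03 -4.01437855e+01 -2.71174961e+01  2.03861349e-02
 -7.21242581e-02  4.47069624e-06] [-8.09850224e-02  3.18431998e-01  1.76874026e+00 -1.20453570e-05
  1.05444905e+00  1.46803000e+00]
```

View pics/v6.png

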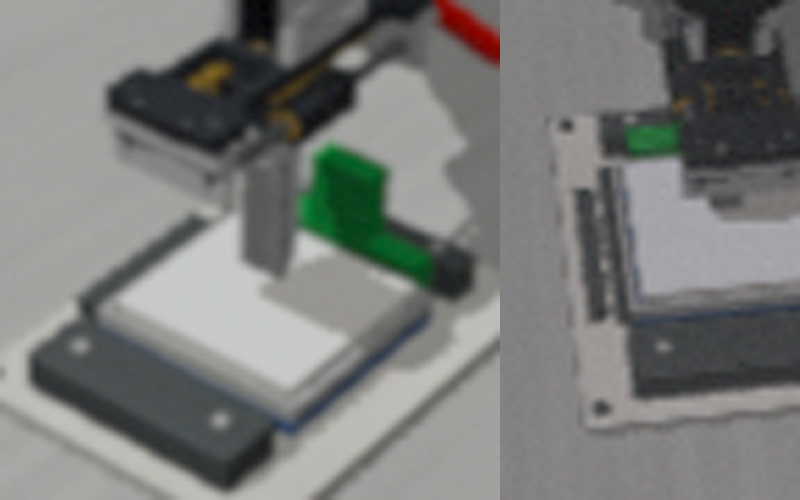

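The fingertip is at about (340,190) in the scene image, its shadow almost meeting it. It's still a few mm above the tile, so I'll keep going until I feel force.

{"fn": "carry_out", "kwargs": {
  "increments": [
    [[0, 0, 1], [0, 0, 0], -1],
    [[0, 0, 1], [0, 0, 0], -1],
    [[0, 0, 1], [0, 0, 0], -1],
    [[0, 0, 1], [0, 0, 0], -1],
    [[0, 0, 0], [0, 0, 0], -1],
    [[0, 0, 0], [0, 0, 0], -1],
    [[0, 0, 0], [0, 0, 0], -1],
    [[0, 0, 0], [0, 0, 0], -1],
    [[0, 0, 0], [0, 0, 0], -1],
    [[0, 0, 0], [0, 0, 0], -1]
  ]
}}

```text
t: 26.85
position: [0.6006, 0.0642, 0.0197]
tcp_rot: [-3.141, -0.034, -0.0]
force: [-0.3, -0.7, -0.2]
grip_width: -0.0
grip_force: 0.0
```

{"fn": "carry_out", "kwargs": {
  "increments": [
    [[0, 0, 1], [0, 0, 0], -1],
    [[0, 0, 1], [0, 0, 0], -1],
    [[0, 0, 1], [0, 0, 0], -1],
    [[0, 0, 1], [0, 0, 0], -1],
    [[0, 0, 0], [0, 0, 0], -1],
    [[0, 0, 0], [0, 0, 0], -1],
    [[0, 0, 0], [0, 0, 0], -1],
    [[0, 0, 0], [0, 0, 0], -1],
    [[0, 0, 0], [0, 0, 0], -1],
    [[0, 0, 0], [0, 0, 0], -1]
  ]
}}

```text
t: 28.1
position: [0.6005, 0.0642, 0.0156]
tcp_rot: [-3.141, -0.034, 0.0]
force: [0.7, 0.3, -0.2]
grip_width: 0.006
grip_force: 0.0
```

{"fn": "carry_out", "kwargs": {
  "increments": [
    [[0, 0, 1], [0, 0, 0], -1],
    [[0, 0, 1], [0, 0, 0], -1],
    [[0, 0, 1], [0, 0, 0], -1],
    [[0, 0, 1], [0, 0, 0], -1],
    [[0, 0, 0], [0, 0, 0], -1],
    [[0, 0, 0], [0, 0, 0], -1],
    [[0, 0, 0], [0, 0, 0], -1],
    [[0, 0, 0], [0, 0, 0], -1],
    [[0, 0, 0], [0, 0, 0], -1],
    [[0, 0, 0], [0, 0, 0], -1]
  ]
}}

```text
t: 29.35
position: [0.6006, 0.0642, 0.0117]
tcp_rot: [-3.141, -0.034, -0.0]
force: [1.2, -0.2, -0.1]
grip_width: 0.008
grip_force: 0.0
```

Run:
```python
from h import *
from plant import sensors
o=sensors.get_obs(); print(o['position'].tolist(),o['force'],o['joint_efforts'])
b=optics.snapshot('scene')[:,:,::-1]; cv2.imwrite('pics/s7.png',b)
# column brightness around finger tip to find tip row, before and now
for f in('s5','s6','s7'):
    g=cv2.cvtColor(cv2.imread(f'pics/{f}.png'),cv2.COLOR_BGR2GRAY)
    for c in(336,338,340): print(f,c,g[176:202,c].tolist())
```

```text
[0.6005617719988801, 0.06424605508885896, 0.01166907090487889] [ 1.20386038 -0.23764737 -0.10186009] [ 1.44829628e-03 -4.04337037e+01 -2.66995615e+01  2.01173814e-02
 -7.22518726e-02 -1.44199720e-05]
s5 336 [87, 89, 89, 89, 89, 89, 90, 88, 94, 127, 173, 197, 200, 200, 200, 199, 200, 200, 200, 201, 201, 200, 200, 200, 200, 200]
s5 338 [89, 91, 90, 91, 91, 92, 94, 94, 95, 97, 128, 174, 197, 199, 190, 174, 187, 198, 200, 200, 200, 200, 200, 200, 200, 200]
s5 340 [86, 87, 88, 89, 89, 90, 89, 87, 87, 93, 112, 151, 183, 180, 161, 152, 162, 185, 199, 201, 200, 199, 201, 200, 200, 200]
s6 336 [89, 90, 90, 90, 88, 90, 90, 90, 89, 88, 89, 99, 143, 187, 196, 188, 185, 190, 199, 200, 200, 200, 200, 200, 200, 200]
s6 338 [89, 90, 91, 90, 93, 93, 95, 96, 95, 92, 93, 93, 108, 146, 169, 155, 150, 162, 186, 198, 200, 200, 200, 200, 200, 200]
s6 340 [86, 86, 89, 91, 89, 90, 89, 87, 88, 89, 89, 90, 93, 104, 132, 147, 149, 150, 161, 186, 198, 201, 200, 200, 201, 200]
s7 336 [90, 88, 90, 89, 91, 90, 91, 89, 90, 88, 90, 89, 89, 88, 94, 113, 139, 150, 164, 187, 199, 200, 200, 201, 200, 201]
s7 338 [90, 89, 92, 91, 92, 95, 97, 95, 93, 93, 93, 94, 93, 93, 93, 94, 107, 134, 148, 164, 186, 199, 201, 200, 201, 200]
s7 340 [86, 87, 89, 92, 90, 90, 87, 87, 88, 89, 90, 90, 87, 85, 87, 88, 100, 123, 142, 150, 163, 186, 199, 201, 200, 200]
```

{"fn": "carry_out", "kwargs": {
  "increments": [
    [[0, 0, 1], [0, 0, 0], -1],
    [[0, 0, 1], [0, 0, 0], -1],
    [[0, 0, 1], [0, 0, 0], -1],
    [[0, 0, 0], [0, 0, 0], -1],
    [[0, 0, 0], [0, 0, 0], -1],
    [[0, 0, 0], [0, 0, 0], -1],
    [[0, 0, 0], [0, 0, 0], -1],
    [[0, 0, 0], [0, 0, 0], -1],
    [[0, 0, 0], [0, 0, 0], -1],
    [[0, 0, 0], [0, 0, 0], -1]
  ]
}}

```text
t: 30.65
position: [0.6006, 0.0643, 0.0087]
tcp_rot: [-3.141, -0.034, -0.0]
force: [-1.6, -0.1, 4.1]
grip_width: 0.007
grip_force: 2.2
```

Contact. Pressing on.

{"fn": "carry_out", "kwargs": {
  "increments": [
    [[0, 0, 1], [0, 0, 0], -1],
    [[0, 0, 1], [0, 0, 0], -1],
    [[0, 0, 1], [0, 0, 0], -1],
    [[0, 0, 1], [0, 0, 0], -1],
    [[0, 0, 0], [0, 0, 0], -1],
    [[0, 0, 0], [0, 0, 0], -1],
    [[0, 0, 0], [0, 0, 0], -1],
    [[0, 0, 0], [0, 0, 0], -1],
    [[0, 0, 0], [0, 0, 0], -1],
    [[0, 0, 0], [0, 0, 0], -1]
  ]
}}

```text
t: 31.9
position: [0.6006, 0.0642, 0.0053]
tcp_rot: [3.141, 0.034, -0.0]
force: [-4.2, -0.0, 8.3]
grip_width: 0.004
grip_force: 4.2
```

{"fn": "carry_out", "kwargs": {
  "increments": [
    [[0, 0, 1], [0, 0, 0], -1],
    [[0, 0, 1], [0, 0, 0], -1],
    [[0, 0, 0], [0, 0, 0], -1],
    [[0, 0, 0], [0, 0, 0], -1],
    [[0, 0, 0], [0, 0, 0], -1],
    [[0, 0, 0], [0, 0, 0], -1],
    [[0, 0, 0], [0, 0, 0], -1],
    [[0, 0, 0], [0, 0, 0], -1],
    [[0, 0, 0], [0, 0, 0], -1],
    [[0, 0, 0], [0, 0, 0], -1]
  ]
}}

```text
t: 33.15
position: [0.6007, 0.0642, 0.004]
tcp_rot: [3.141, 0.034, -0.001]
force: [-6.1, 0.3, 12.3]
grip_width: 0.005
grip_force: 6.5
```

{"fn": "carry_out", "kwargs": {
  "increments": [
    [[0, 0, 1], [0, 0, 0], -1],
    [[0, 0, 0.5], [0, 0, 0], -1],
    [[0, 0, 0], [0, 0, 0], -1],
    [[0, 0, 0], [0, 0, 0], -1],
    [[0, 0, 0], [0, 0, 0], -1],
    [[0, 0, 0], [0, 0, 0], -1],
    [[0, 0, 0], [0, 0, 0], -1],
    [[0, 0, 0], [0, 0, 0], -1],
    [[0, 0, 0], [0, 0, 0], -1],
    [[0, 0, 0], [0, 0, 0], -1]
  ]
}}

```text
t: 34.4
position: [0.6008, 0.0642, 0.0039]
tcp_rot: [3.141, 0.035, -0.002]
force: [-9.3, -0.1, 20.5]
grip_width: 0.007
grip_force: 10.6
```

Run:
```python
from h import *
from plant import sensors
for _ in range(3):
    b=optics.snapshot('scene')[:,:,::-1]; o=sensors.get_obs(); print(o['t'],o['position'].round(4),o['force'].round(1),o['ft_torque'].round(2))
cv2.imwrite('pics/s8.png',b)
for f in('s5','s7','s8'):
    g=cv2.imread(f'pics/{f}.png'); B,G,Rr=[x.astype(int) for x in cv2.split(g)]
    m=((G>1.5*Rr)&(G>1.25*B)&(G>40)); m[220:]=0; m[:,:300]=0
    ys,xs=np.where(m); print(f,'green',xs.min(),xs.max(),ys.min(),ys.max(),len(xs),xs.mean(),ys.mean())
    gr=cv2.cvtColor(g,cv2.COLOR_BGR2GRAY); print(gr[200:222,340].tolist(),gr[190:204,326].tolist())
d=cv2.absdiff(cv2.imread('pics/s7.png'),cv2.imread('pics/s8.png')).max(2)
print('others moved?',(cv2.absdiff(cv2.imread('pics/scene0.png'),cv2.imread('pics/s8.png')).max(2)[240:340,100:330]>60).sum())
```

```text
34.45 [0.6008 0.0642 0.0039] [-9.3 -0.  21.4] [ 0.03  2.02 -0.02]
34.5 [0.6008 0.0642 0.0039] [-10.1   0.1  20.5] [-0.    2.   -0.03]
34.55 [0.6008 0.0642 0.0039] [-10.1   0.3  21. ] [ 0.01  1.94 -0.03]
s5 green 344 367 166 191 289 354.1349480968858 178.10726643598616
[200, 200, 200, 200, 199, 201, 200, 200, 192, 171, 151, 147, 139, 125, 112, 87, 64, 82, 117, 130, 129, 129] [200, 200, 199, 200, 200, 200, 200, 199, 200, 200, 199, 190, 168, 155]
s7 green 344 367 165 191 296 353.9864864864865 177.8277027027027
[200, 200, 200, 201, 200, 201, 200, 200, 192, 171, 152, 148, 140, 126, 111, 87, 64, 83, 119, 130, 129, 129] [200, 200, 201, 201, 200, 200, 200, 201, 201, 200, 199, 191, 169, 156]
s8 green 344 367 166 191 292 354.277397260274 178.46917808219177
[199, 201, 200, 201, 200, 201, 201, 200, 201, 199, 186, 158, 139, 126, 112, 91, 65, 82, 118, 130, 130, 130] [201, 200, 200, 200, 201, 201, 201, 200, 200, 200, 201, 200, 198, 187]
others moved? 333
```

The hard stop is reached: z stayed put while the force rose from 12 to 20 N. The tile edge dropped about 6 mm in the image, and the leaf and spacer haven't moved. Handing in.

```bash
python3 -c "
from plant import ticket
print(ticket.sign_off())"
```

```text
the job is handed in; nothing more can be done
None
```

I handed the job in, with no verdict returned: the leaf is closed with the tile up, the spacer is down in the slim-rail gap and released, and the fingers are holding the tile flush at about 20 N; I never moved the arm low near the other kitchen things, but I did not measure them one by one.

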